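# Slide the breakfast board home under the spice riser

### The job

Put the small wooden board away under the spice riser: push it along the worktop with the fingertips, in between the riser's two front legs, until its far edge rests against the low cross tube at the back. Only push it, never lift or tip it, and leave the things on the riser and the egg timer beside it where they stand.

Things in the scene. Friction and masses are not known exactly. Their poses are not given: they have to be found in the camera images.
- board: loose flat wooden breakfast board on the worktop before the riser, 160 x 116 x 16 mm (its x, y, z), about 0.2 to 0.4 kg, upright edges, corners rounded to 12 mm. Origin: centre of its underside; +x points to the leading end, which goes in first. A small steel eyelet on top, 16 mm from the other end, marks the trailing end. Starts up to 25 degrees askew to the riser, up to 60 mm out of line
- board_lead (a point): middle of the board's leading edge, half-way up (8 mm above the worktop)
- board_trail (a point): middle of the board's trailing edge (the eyelet end), half-way up
- riser: small open spice riser, fixed to the worktop, its back near the far edge: light wooden top 112 x 184 mm (its x, y), 82 to 96 mm above the worktop, thin rail round the back and sides 22 mm higher. Four round dark steel legs, 16 mm diameter, at x = -45 and +45 mm, y = -68 and +68 mm. Origin: on the worktop under its centre; +x points in through the gap towards the back, +y to the left seen that way
- riser_gap (a point): middle of the gap between the two front legs (riser x = -45 mm), 8 mm above the worktop. The gap is 120 mm wide, 2 mm to spare each side of the board, and the same between the two back legs
- riser_stop (a point): middle of the front face of the steel cross tube (12 mm diameter, its axis 10 mm above the worktop) that joins the back legs, at riser x = +39 mm: the stop for the board's leading edge. With the board home 65 mm of its trailing end still stick out in front of the riser's top
- salt_mid (a point): glass shaker (salt) with a domed top, one of two that look alike, 44 mm diameter, 90 mm high, loose on the riser; point on its axis 45 mm above its foot
- jar_mid (a point): spice jar with red cap, 45 mm diameter, 106 mm high, loose on the riser; point on its axis 45 mm above its foot
- pepper_mid (a point): glass shaker (pepper) with a domed top, one of two that look alike, 44 mm diameter, 90 mm high, loose on the riser; point on its axis 45 mm above its foot
- timer_mid (a point): white egg timer, 61 mm diameter, 58 mm high, loose, to the right of the riser; its centre
Not all that is in view belongs to the job. There is more than one size of the board; the job needs the larger.

How it is judged:
By the outcome, as a careful person would: the job done as asked, in the order asked, and still so for the second after the job is handed in, with the robot touching nothing.
It also fails if it takes over 67 s, if anything falls off the work surface, if the arm or the gripper's body presses on something with over 40 N, if the wrist force passes 120 N, or if a joint passes its speed limit or range.

### The arm

A 6-joint arm with a two-finger parallel gripper is mounted at the origin on a cart in front of the work surface, level with it; the furniture and walls round the work are solid. World frame = base frame: x ahead of the robot, y to its left, z up, the work surface at z = 0. Lengths are in m, angles in degrees, forces in N, time in s.
With the tool pointing down it reaches from about 0.3 to 0.75 m from the base axis. Payload 8.5 kg.
Tool frame: the origin (TCP) lies at the very end of the fingers, on their centre line; the grasp point (between the pads) lies 19 mm behind it; z points along the fingers, y is the line along which they close (so a half turn about z gives the same grasp; the last joint's range is limited). The gripper opens to 85 mm and grips with 20 to 120 N. Pads are 22 mm wide; open, the fingers measure 114 mm over their backs; the gripper's body (76 mm by 85 mm) begins 54 mm behind the grasp point. The pads swing forward as they close: fully open they stand 13 mm farther back than shut.
Start: joints at [-88.539, 21.807, 74.336, -0, 83.858, -12.336], TCP at [0.131, -0.534, 0.199] pointing down, gripper open.
Joint ranges: [-178.18, 178.18], [-50.72, 133.34], [12.68, 142.11], [-81.47, 261.47], [9.98, 163.14], [-165.26, 165.26]. Speed limits (degrees/s): [136.94, 136.94, 180, 180, 180, 180].

### API

Orientations are given as a 3x3 rotation matrix whose columns are the frame's x, y, z axes.
In Python, from rig import env, optics, spotter gives the robot as it stands.
- The arm moves only by the shell command python3 -m crank 'ROWS' [FORCE]. ROWS is JSON, one flat list of numbers, 5 for each row, row after row: the finger opening in cm, from 0 to 8.54, then the shift along the tool's x, y, z in cm, then the turn about the tool's z in rad. A call has exactly 8 rows; each row shifts and turns the commanded pose from where the row before left it, along the tool's axes as they then stand; what a row does not reach is not made up. A row lasts 1/12 s, in which the tool goes at most 41.7 mm and 7.16 degrees, less where a joint would pass 70% of its speed; a pose out of reach is approached as far as the arm can. A call is refused whole if a number of a shift passes 4.17 or a number of a turn 0.125, either way. A call with a gripper value outside its range is refused whole. The fingers move at their own pace and stop on an object; FORCE is the grip in N (left out, the last holds). Time passes only in rows, so rows that do not move let the fingers close, or fill a call up. It gives the time, the measured TCP pose, the force, the opening and the grip force at its end, in the units of the state.
- env.observe(): the state, without advancing time (a new reading comes with each control period).
- optics.get_image(name): name is "scene" or "side" or "wrist"; returns a dict with "color" (400x640x3 uint8, red, green, blue), "intrinsics" (3x3 intrinsics, pixels), "pose" (4x4, takes a point from camera to world coordinates). Camera axes: x right, y up, looking along -z (the intrinsics and any distortion apply to the point x, -y, -z); pixel columns grow to the right and rows downward; lengths in m; the calibration is good to about 2 mm. The wrist camera is an equidistant fisheye: a pixel r from the principal point sees the ray r / f radians off the axis. A picture is of the moment at which its call begins. There is no depth.
- env.close_job(): hands the job in; it is judged then, once.
Trained networks look in a picture, given as the dict that the camera call returned (one of the last four; its "shot" number tells which), for a name from the list of things; names that differ only in an ending like _2 or _b are one class to them, and where a whole thing is asked for, a point or a joint stands for the part that bears it (a point fixed in the world has none). Each returns a list of dicts, best first, with "score" (0 to 1); they miss things now and then, are a little off and sometimes report something else, mostly with a low value. They report only what shows in the picture. A call takes as long as a camera call. They do not tell look-alikes from the thing itself.
- spotter.look_for(picture, query): "at" ([column, row] as shares, 0 to 1, of the picture: columns of its width, rows of its height, amid what is visible of it).
The state is a dict: "time_s": time; "q": joint angles; "qvel": joint speeds; "joint_efforts": joint torques, N m; "position": TCP position; "tool_rot": TCP orientation; "ft_force": force on the tool from outside, world axes, zero at the start; "wrist_torque": the same for the moment, N m; "grip_width": finger opening in m; "gripper_force": force on a finger pad.
Only numpy, scipy, OpenCV 4.12 (cv2) and the standard library are available. Lean on these libraries where they do the work, as an engineer would, in place of code of your own. Each camera call takes 0.05 s, during which the arm holds its last target. There are 200 camera calls.

## Working session

There is one attempt and no reset: what is moved stays moved. The work goes in short steps, Python scripts to look and compute and a shell command to move; the robot and the scene stay as the last step left them, time stands still between calls to the robot, and variables do not carry over. Pictures are saved under pics/ and viewed, at most 10 in all, crops included, and the job is handed in when it is done.

```bash
ls; mkdir -p pics; cat > h.py <<'E'
import numpy as np,cv2
from rig import env,optics,spotter
def snap(n,f=None):
    p=optics.get_image(n)
    if f: cv2.imwrite(f'pics/{f}.png',p['color'][:,:,::-1])
    return p
def ray(p,uv):
    K=np.array(p['intrinsics']);T=np.array(p['pose'])
    a=(uv[0]-K[0,2])/K[0,0];b=(uv[1]-K[1,2])/K[1,1]
    if p.get('fish'):
        r=np.hypot(a,b);s=np.sin(r)/r if r>1e-9 else 1;d=np.array([a*s,-b*s,-np.cos(r)])
    else: d=np.array([a,-b,-1.])
    return T[:3,3],T[:3,:3]@d
def onz(p,uv,z):
    o,d=ray(p,uv);return (o+d*(z-o[2])/d[2])
def proj(p,X):
    K=np.array(p['intrinsics']);T=np.array(p['pose'])
    c=T[:3,:3].T@(np.array(X)-T[:3,3]);x,y,z=c[0],-c[1],-c[2]
    if p.get('fish'):
        rr=np.hypot(x,y);t=np.arctan2(rr,z);x,y=x/rr*t,y/rr*t
    else: x,y=x/z,y/z
    return np.array([K[0,0]*x+K[0,2],K[1,1]*y+K[1,2]])
def tri(a,ua,b,ub):
    o1,d1=ray(a,ua);o2,d2=ray(b,ub)
    s=np.linalg.lstsq(np.c_[d1,-d2],o2-o1,rcond=None)[0]
    A=o1+d1*s[0];B=o2+d2*s[1];return (A+B)/2,np.linalg.norm(A-B)
E
cat > a.py <<'E'
from h import *
s=env.observe();print(s['time_s'],s['position'],np.round(s['tool_rot'],3).tolist(),s['ft_force'])
P={n:snap(n,n+'0') for n in('scene','side','wrist')};P['wrist']['fish']=1
for n,p in P.items():
    print(n,{k:v for k,v in p.items() if k not in('color','pose','intrinsics')},np.round(p['intrinsics'],1).tolist(),np.round(p['pose'],3).tolist())
for q in ['board','board_lead','board_trail','riser','riser_gap','riser_stop','salt_mid','jar_mid','pepper_mid','timer_mid']:
    for n,p in P.items():
        print(q,n,[(round(r['at'][0]*640,1),round(r['at'][1]*400,1),round(r['score'],2)) for r in spotter.look_for(p,q)[:3]])
E
python3 a.py
```

```text
pics
0.0 [ 0.13116241 -0.53377105  0.19811456] [[0.971, 0.239, -0.0], [0.239, -0.971, 0.001], [0.0, -0.001, -1.0]] [0.33168028 0.5141235  0.44452603]
scene {'shot': 1} [[440.0, 0.0, 322.2], [0.0, 440.0, 198.6], [0.0, 0.0, 1.0]] [[-0.675, 0.326, -0.661, -0.148], [-0.737, -0.32, 0.595, 0.453], [-0.018, 0.889, 0.457, 0.612], [0.0, 0.0, 0.0, 1.0]]
side {'shot': 2} [[381.6, 0.0, 314.2], [0.0, 381.6, 199.9], [0.0, 0.0, 1.0]] [[-0.969, 0.139, -0.206, 0.337], [-0.248, -0.483, 0.84, 0.645], [0.018, 0.865, 0.502, 0.613], [0.0, 0.0, 0.0, 1.0]]
wrist {'shot': 3, 'fish': 1} [[309.7, 0.0, 317.4], [0.0, 309.7, 202.7], [0.0, 0.0, 1.0]] [[0.237, 0.937, 0.255, 0.195], [-0.971, 0.229, 0.06, -0.518], [-0.002, -0.262, 0.965, 0.374], [0.0, 0.0, 0.0, 1.0]]
board scene [(305.5, 266.7, 0.59), (241.3, 307.7, 0.58)]
board side [(315.9, 262.8, 0.7), (309.2, 325.0, 0.55), (267.6, 210.2, 0.23)]
board wrist []
board_lead scene [(244.5, 311.9, 0.93), (300.4, 263.3, 0.8)]
board_lead side [(310.4, 323.2, 0.8), (312.8, 261.1, 0.73)]
board_lead wrist []
board_trail scene [(244.7, 309.8, 0.63), (300.7, 266.4, 0.61)]
board_trail side [(304.8, 321.8, 0.81), (315.2, 261.6, 0.78)]
board_trail wrist []
riser scene [(300.0, 206.5, 0.87)]
riser side [(268.8, 210.0, 0.61)]
riser wrist []
riser_gap scene [(297.4, 202.6, 0.7)]
riser_gap side [(267.2, 210.7, 0.66)]
riser_gap wrist []
riser_stop scene [(296.7, 205.8, 0.56)]
riser_stop side [(266.6, 212.0, 0.59)]
riser_stop wrist []
salt_mid scene [(315.1, 180.3, 0.76), (292.2, 180.3, 0.57)]
salt_mid side [(284.9, 177.0, 0.67)]
salt_mid wrist []
jar_mid scene [(273.5, 178.5, 0.7)]
jar_mid side [(252.6, 187.0, 0.63)]
jar_mid wrist []
pepper_mid scene [(293.4, 179.1, 0.64), (304.4, 265.7, 0.36)]
pepper_mid side [(266.3, 186.4, 0.63)]
pepper_mid wrist []
timer_mid scene []
timer_mid side []
timer_mid wrist []
```

```bash
python3 -c "
import cv2
for n in('scene','side'):
    i=cv2.imread(f'pics/{n}0.png')[140:370,180:440];cv2.imwrite(f'pics/{n}0c.png',cv2.resize(i,None,fx=2.6,fy=2.6,interpolation=cv2.INTER_CUBIC))
"
```

```text
(no output)
```

View pics/scene0c.png

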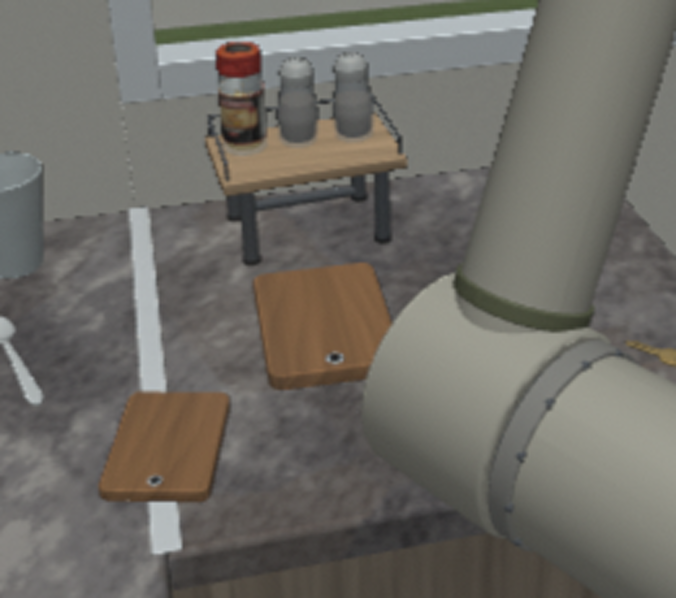

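View pics/side0c.png

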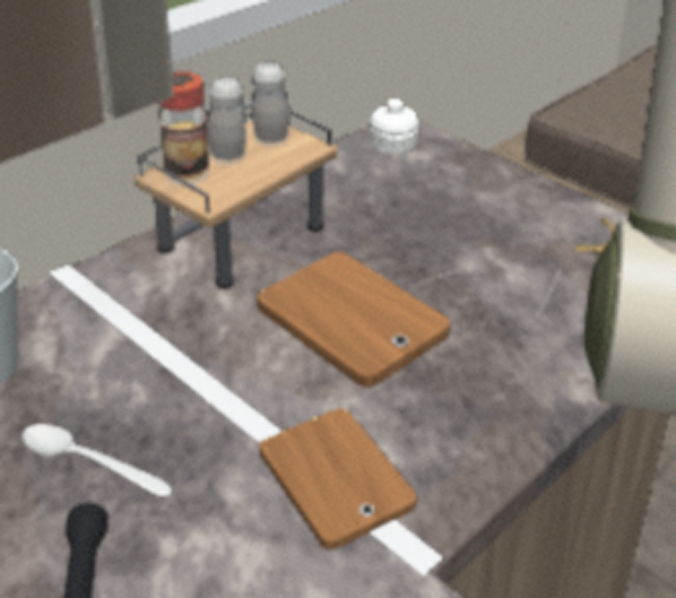

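The views show the larger board (eyelet at side px ~(334,271)) in front of the riser. Its front feet are at side px ~(266,249) and (302,228), and the white timer is to the right at side px (332,190). The smaller board is nearer the camera, at side px (309,325).

```bash
cat >> h.py <<'E'
from scipy.optimize import minimize,least_squares
def outline(pose,L=.16,W=.116,R=.012,h=.016):
    x,y,a=pose;t=np.linspace(0,np.pi/2,6);P=[]
    for k,(sx,sy) in enumerate([(1,1),(-1,1),(-1,-1),(1,-1)]):
        tt=t+k*np.pi/2
        P+=[((L/2-R)*sx+R*np.cos(u),(W/2-R)*sy+R*np.sin(u)) for u in tt]
    P=np.array(P)@np.array([[np.cos(a),np.sin(a)],[-np.sin(a),np.cos(a)]])+[x,y]
    return np.r_[np.c_[P,0*P[:,0]],np.c_[P,0*P[:,0]+h]]
def bmask(p,seed):
    hsv=cv2.cvtColor(p['color'],cv2.COLOR_RGB2HSV)
    m=((hsv[...,0]<20)&(hsv[...,1]>100)&(hsv[...,2]>50)).astype(np.uint8)
    m=cv2.morphologyEx(m,cv2.MORPH_CLOSE,np.ones((9,9)))
    n,l=cv2.connectedComponents(m);return (l==l[int(seed[1]),int(seed[0])]).astype(np.uint8)
def fitboard(pm,x0):
    # pm: list of (picture,mask); subpixel IoU on convex hull
    def c(v):
        e=0
        for p,m in pm:
            q=np.array([proj(p,X) for X in outline(v)]);hu=cv2.convexHull(q.astype(np.float32))
            im=np.zeros((1600,2560),np.uint8);cv2.fillConvexPoly(im,np.round((hu+.5)*4-.5).astype(np.int32),255)
            im=cv2.resize(im,(640,400),interpolation=cv2.INTER_AREA)/255.
            e+=np.abs(im-m).sum()/m.sum()
        return e
    s=np.array(x0)+np.array([[0,0,0],[.01,0,0],[0,.01,0],[0,0,.1]])
    r=minimize(c,x0,method='Nelder-Mead',options=dict(initial_simplex=s,xatol=1e-4,fatol=1e-4));return r.x,r.fun
def rfeet(v,pts):
    c,s=np.cos(v[2]),np.sin(v[2]);return [np.array([v[0]+c*a-s*b,v[1]+s*a+c*b,z]) for a,b,z in pts]
E
cat > b.py <<'E'
from h import *
P={n:snap(n) for n in('scene','side')};S,D=P['scene'],P['side']
f=lambda u,v:(180+u/2.6,140+v/2.6)
m=bmask(D,(316,262));print(m.sum())
ey=onz(D,f(400,341),.016);ld=onz(D,f(298,277),.016);print('eye',ey,'lead',ld)
d=ld-ey;x0=[*(ey+d/np.linalg.norm(d)*.064)[:2],np.arctan2(d[1],d[0])]
print(fitboard([(D,m)],x0))
obs=[(D,f(223,284),(-.045,.068,0)),(D,f(316,229),(-.045,-.068,0)),(D,f(165,248),(.045,.068,0)),
(D,f(208,220),(-.056,.092,.082)),(D,f(336,155),(-.056,-.092,.096)),(D,f(138,183),(.056,.092,.096)),
(S,f(251,260),(-.045,.068,0)),(S,f(383,239),(-.045,-.068,0)),(S,f(231,190),(-.056,.092,.082)),(S,f(405,166),(-.056,-.092,.082))]
r=least_squares(lambda v:np.concatenate([proj(p,rfeet(v,[q])[0])-u for p,u,q in obs]),[.0,-.5,-1.5],loss='soft_l1')
print('riser',r.x,np.degrees(r.x[2]));print(np.round(r.fun.reshape(-1,2),1).tolist())
print('timer',onz(D,f(395,128),.029))
E
python3 b.py
```

```text
2117
eye [ 0.4536117  -0.04189719  0.016     ] lead [ 0.57037167 -0.10833387  0.016     ]
(array([ 0.50989707, -0.08074428, -0.5724565 ]), np.float64(0.08918465827521371))
riser [ 0.656727   -0.1817639  -0.45790981] -26.23629964660493
[[0.2, -0.9], [-0.6, -1.5], [-0.1, -0.4], [0.3, 3.2], [0.6, -4.1], [-2.4, -3.4], [0.1, 0.6], [-0.2, 0.1], [-3.1, 3.2], [1.2, 1.5]]
timer [ 0.53798511 -0.41339982  0.029     ]
```

```bash
python3 -m crank '[5,3.0,-2.4,0,0, 5,3.0,-2.4,0,0, 5,3.0,-2.4,0,0, 5,3.0,-2.4,0,0, 5,3.0,-2.4,0,0, 5,3.0,-2.4,0,0, 5,3.0,-2.4,0,0, 5,3.0,-2.4,0,0]' 40
python3 -m crank '[5,3.0,-2.4,0,0, 5,3.0,-2.4,0,0, 5,3.0,-2.4,0,0, 5,3.0,-2.4,0,0, 5,3.0,-2.4,0,0, 5,3.0,-2.4,0,0, 5,3.0,-2.4,0,0, 5,3.0,-2.4,0,0]'
python3 -m crank '[5,3.0,-2.4,0,0, 5,3.0,-2.4,0,0, 5,0,0,0,-0.12, 5,0,0,0,-0.12, 5,0,0,0,-0.12, 5,0,0,0,-0.12, 5,0,0,0,-0.12, 5,0,0,0,-0.12]'
python3 -m crank '[5,0,0,0,-0.12, 5,0,0,0,0, 5,0,0,0,0, 5,0,0,0,0, 5,0,0,0,0, 5,0,0,0,0, 5,0,0,0,0, 5,0,0,0,0]'
cat > c.py <<'E'
import sys;from h import *
tag=sys.argv[1]
s=env.observe();R=np.array(s['tool_rot']);print(s['time_s'],s['position'],np.degrees(np.arctan2(R[1,0],R[0,0])),s['grip_width'],s['ft_force'])
for n in('scene','side','wrist'):
    p=snap(n,n+tag)
    if n=='wrist':p['fish']=1
    np.save(f'{n}.npy',p,allow_pickle=True)
    for q in('board','board_lead','board_trail'):print(n,q,[(round(r['at'][0]*640,1),round(r['at'][1]*400,1),round(r['score'],2)) for r in spotter.look_for(p,q)[:3]])
E
python3 c.py 1
```

```text
time_s: 2.42
position: [0.3192, -0.2888, 0.1989]
tool_rot: [[0.971, 0.238, 0.0], [0.238, -0.971, -0.0], [0.0, 0.0, -1.0]]
ft_force: [-0.6, -0.5, 1.1]
grip_width: 0.05
gripper_force: 0.0
time_s: 3.08
position: [0.5066, -0.0448, 0.1989]
tool_rot: [[0.971, 0.239, 0.0], [0.239, -0.971, -0.0], [0.0, 0.0, -1.0]]
ft_force: [1.0, -0.8, -0.2]
grip_width: 0.0501
gripper_force: 0.0
time_s: 3.75
position: [0.5526, 0.0143, 0.1987]
tool_rot: [[0.568, 0.823, -0.0], [0.823, -0.568, 0.0], [0.0, -0.0, -1.0]]
ft_force: [0.1, 0.2, -0.9]
grip_width: 0.0502
gripper_force: 0.0
time_s: 4.42
position: [0.5526, 0.0142, 0.1987]
tool_rot: [[0.471, 0.882, -0.0], [0.882, -0.471, 0.0], [-0.0, -0.0, -1.0]]
ft_force: [-0.3, 0.6, -0.1]
grip_width: 0.0501
gripper_force: 0.0
4.4167 [0.55255176 0.01420149 0.19871631] 61.88833745398291 0.05011312694309703 [-0.33409908  0.63629211 -0.08855839]
scene board []
scene board_lead [(244.6, 311.7, 0.58)]
scene board_trail [(243.5, 312.6, 0.83)]
side board [(309.4, 323.3, 0.68), (315.1, 262.9, 0.67), (266.6, 209.5, 0.2)]
side board_lead [(317.5, 260.4, 0.57)]
side board_trail [(314.6, 258.4, 0.93)]
wrist board [(227.8, 133.3, 0.83), (321.9, 247.9, 0.76)]
wrist board_lead [(223.9, 134.0, 0.86), (318.8, 245.6, 0.63)]
wrist board_trail [(224.4, 134.5, 0.97), (319.6, 244.8, 0.79)]
```

View pics/wrist1.png

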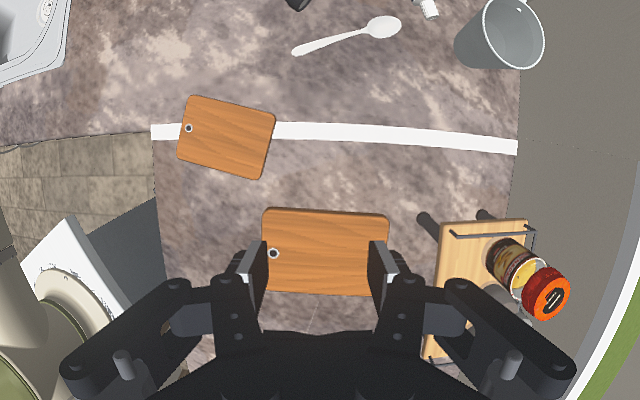

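The wrist view shows the big board at px (262–389, 208–295) with its eyelet on the left. The riser's front-left foot is at ~(424,216) and the back-left at ~(483,214).

```bash
cat > d.py <<'E'
from h import *
W=np.load('wrist.npy',allow_pickle=True).item();D=np.load('side.npy',allow_pickle=True).item()
m=bmask(D,(316,262));a,f=fitboard([(D,m)],[.51,-.08,-.57]);print('side fit',a,f,m.sum())
# wrist: left-edge points & eyelet
mw=bmask(W,(320,240));ys=[]
pts=[]
for c in range(276,380,8):
    r=np.where(mw[:,c])[0].min();pts.append(onz(W,(c+.5,r),.016)[:2])
pts=np.array(pts);d=np.polyfit(pts[:,0],pts[:,1],1);print('left edge yaw',np.degrees(np.arctan(d[0])),pts[0],pts[-1])
lead=onz(W,(388.5,245),.016);tr=onz(W,(263,262),.016);eye=onz(W,(273,253.5),.016);print('lead pt',lead,'trail pt',tr,'eye',eye)
fl=onz(W,(424,214),0);bl=onz(W,(483,212),0);print('feet L',fl,bl,'yaw',np.degrees(np.arctan2(*(bl-fl)[1::-1])))
for q in [(-.045,.068,0),(.045,.068,0)]:
    print('riser est proj',proj(W,rfeet([.6567,-.1818,-.458],[q])[0]))
E
python3 d.py
```

```text
side fit [ 0.50993646 -0.08126625 -0.58923713] 0.09486957573727166 2107
left edge yaw -32.017919071193916 [0.49117042 0.00599612] [ 0.59063962 -0.05592336]
lead pt [ 0.5909952  -0.10477121  0.016     ] trail pt [ 0.4376532 -0.049548   0.016    ] eye [ 0.45571703 -0.04510091  0.016     ]
feet L [ 0.65193993 -0.09635749  0.        ] [ 0.73335012 -0.13771934  0.        ] yaw -26.933631688601434
riser est proj [421.60933285 218.80178106]
riser est proj [480.05464946 215.83573727]
```

```bash
python3 -c "
import cv2
i=cv2.imread('pics/wrist1.png')[190:310,240:500];cv2.imwrite('pics/wc.png',cv2.resize(i,None,fx=3,fy=3,interpolation=cv2.INTER_CUBIC))"
```

```text
(no output)
```

View pics/wc.png

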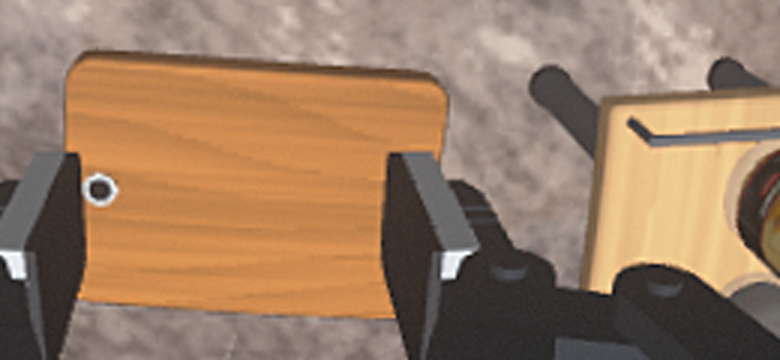

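```bash
python3 -m crank '[6,0,0,2.5,-0.03, 6,0,0,3,0, 6,0,0,3,0, 6,0,0,3,0, 6,0,0,3,0, 6,0,0,2,0, 6,0,0,1.5,0, 6,0,0,1,0]'
python3 -m crank '[6,0,0,0.4,0, 6,0,0,0.1,0, 6,-0.6,0,0,0, 6,-0.6,0,0,0, 6,-0.6,0,0,0, 6,-0.5,0,0,0, 6,-0.5,0,0,0, 6,-0.4,0,0,0]'
python3 -m crank '[6,-0.3,0,0,0, 6,-0.3,0,0,0, 6,-0.3,0,0,0, 6,-0.3,0,0,0, 6,-0.3,0,0,0, 6,-0.2,0,0,0, 6,-0.1,0,0,0, 6,0,0,0,0]'
python3 c.py 2; python3 -c "
import cv2
i=cv2.imread('pics/wrist2.png')[130:400,150:500];cv2.imwrite('pics/wc2.png',cv2.resize(i,None,fx=2.2,fy=2.2,interpolation=cv2.INTER_CUBIC))"
```

```text
time_s: 5.68
position: [0.5519, 0.0143, 0.007]
tool_rot: [[0.444, 0.896, -0.002], [0.896, -0.444, 0.0], [-0.001, -0.002, -1.0]]
ft_force: [0.4, 0.5, -0.2]
grip_width: 0.06
gripper_force: 0.0
time_s: 6.35
position: [0.5382, -0.0152, 0.004]
tool_rot: [[0.444, 0.896, 0.0], [0.896, -0.444, -0.0], [0.0, 0.0, -1.0]]
ft_force: [0.1, 0.7, -0.4]
grip_width: 0.0599
gripper_force: 0.0
time_s: 7.02
position: [0.5303, -0.0307, 0.0037]
tool_rot: [[0.444, 0.896, -0.0], [0.896, -0.444, 0.0], [0.0, -0.0, -1.0]]
ft_force: [0.8, -0.4, 0.5]
grip_width: 0.06
gripper_force: 0.0
7.0167 [ 0.53029616 -0.0307464   0.00371772] 63.6329674876516 0.06004106468921765 [ 0.80680957 -0.35578142  0.52017476]
scene board [(243.1, 309.9, 0.74)]
scene board_lead [(245.9, 311.6, 0.96)]
scene board_trail []
side board [(309.2, 323.3, 0.85), (320.5, 266.2, 0.71)]
side board_lead [(307.3, 322.7, 0.98), (319.5, 264.3, 0.69)]
side board_trail [(308.7, 323.4, 0.94)]
wrist board [(317.4, 265.3, 0.85), (148.7, 69.4, 0.77)]
wrist board_lead [(147.4, 73.9, 0.86)]
wrist board_trail [(149.8, 72.9, 0.78), (317.3, 262.4, 0.66)]
```

View pics/wc2.png

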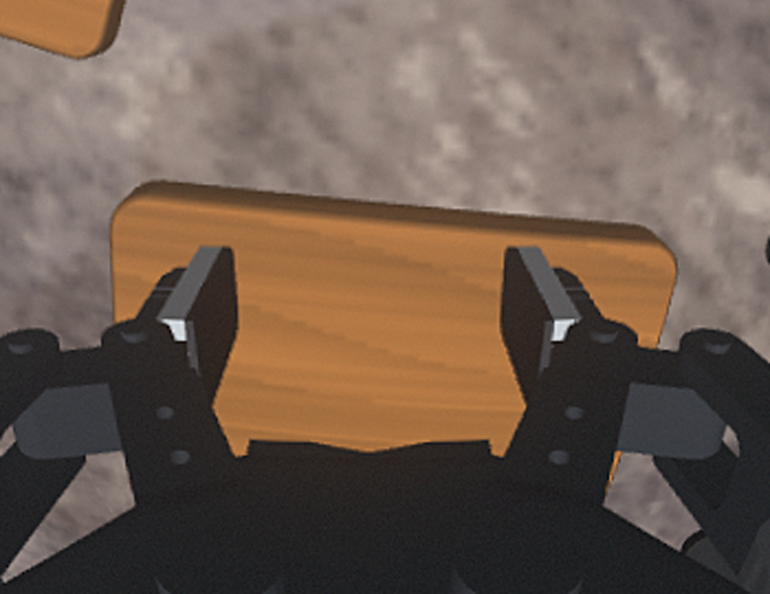

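The wrist view shows the board's left edge (rows ~213–232) on the camera side of the finger tips (~row 243), so the fingers may be riding over the board. I'll check this numerically.

```bash
cat > e.py <<'E'
from h import *
W=np.load('wrist.npy',allow_pickle=True).item();D=np.load('side.npy',allow_pickle=True).item()
s=env.observe();R=np.array(s['tool_rot']);p=s['position']
for dx in(.011,-.011):
  for z in (0,-.01): print('tip',dx,z,proj(W,p+R@[dx,.03,z]),proj(W,p+R@[dx,-.03,z]))
m=bmask(D,(320,266));print(m.sum(),fitboard([(D,m)],[.51,-.08,-.57]))
for c in [(150+112/2.2,130+220/2.2),(150+677/2.2,130+270/2.2),(150+200/2.2,130+200/2.2),(150+600/2.2,130+236/2.2)]: print(onz(W,c,.016),onz(W,c,0))
E
python3 e.py; python3 -c "
import cv2
i=cv2.imread('pics/side2.png')[150:350,190:440];cv2.imwrite('pics/s2.png',cv2.resize(i,None,fx=3,fy=3,interpolation=cv2.INTER_CUBIC))"
```

```text
tip 0.011 0 [368.44335973 215.32183907] [268.40050006 215.4441571 ]
tip 0.011 -0.01 [371.17502357 220.60223042] [265.75816777 220.73399703]
tip -0.011 0 [366.62626428 248.96114661] [270.23937134 249.09173522]
tip -0.011 -0.01 [369.08620807 255.70060877] [267.8637072  255.84178989]
1764 (array([ 0.50999614, -0.08059939, -0.56291749]), np.float64(0.3053132364056733))
[0.47066775 0.0052524  0.016     ] [0.46196554 0.00289847 0.        ]
[ 0.60354239 -0.07815144  0.016     ] [ 6.07856706e-01 -8.86756834e-02  2.77555756e-17]
[ 0.49602311 -0.00066152  0.016     ] [ 0.48980473 -0.00359478  0.        ]
[ 0.58590467 -0.05694728  0.016     ] [ 0.58849117 -0.06539435  0.        ]
```

View pics/s2.png

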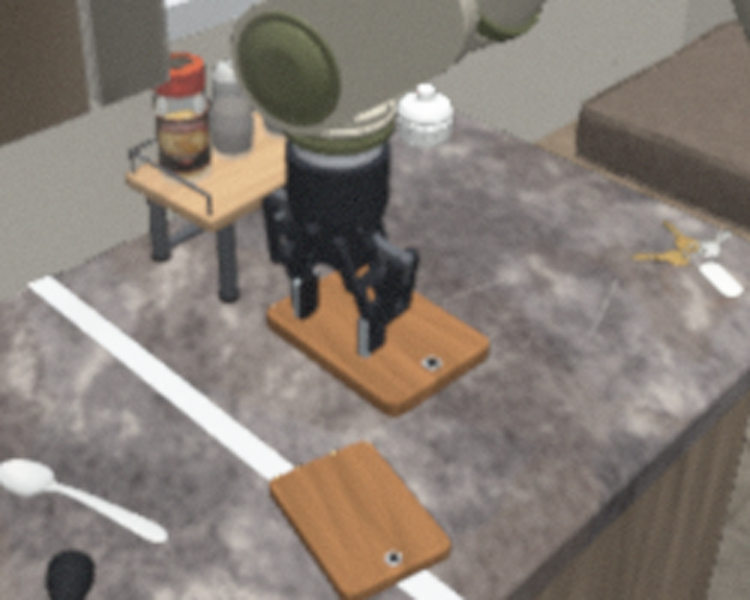

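The tips stand higher than I assumed when the fingers are open. They slid just above the board and left it unmoved. I'll back off, go lower and push again.

```bash
python3 -m crank '[6,0,0,-0.6,0, 6,1.5,0,0,0, 6,1.5,0,0,0, 6,1.5,0,0,0, 6,0,0,0.7,0, 6,0,0,0.5,0, 6,0,0,0.4,0, 6,0,0,0,0]'
python3 -m crank '[6,-0.5,0,0,0, 6,-0.5,0,0,0, 6,-0.5,0,0,0, 6,-0.5,0,0,0, 6,-0.5,0,0,0, 6,-0.5,0,0,0, 6,-0.5,0,0,0, 6,-0.5,0,0,0]'
python3 c.py 3; python3 e.py;  python3 -c "
import cv2
i=cv2.imread('pics/wrist3.png')[130:400,150:500];cv2.imwrite('pics/wc3.png',cv2.resize(i,None,fx=2.2,fy=2.2,interpolation=cv2.INTER_CUBIC))"
```

```text
time_s: 8.28
position: [0.5495, 0.0092, -0.0073]
tool_rot: [[0.445, 0.896, -0.002], [0.896, -0.445, 0.0], [-0.001, -0.002, -1.0]]
ft_force: [-0.2, 0.3, -0.7]
grip_width: 0.06
gripper_force: 0.0
time_s: 8.95
position: [0.5324, -0.0266, -0.0062]
tool_rot: [[0.444, 0.896, 0.0], [0.896, -0.444, -0.0], [0.0, 0.0, -1.0]]
ft_force: [0.8, 1.0, 0.1]
grip_width: 0.0596
gripper_force: 0.0
8.95 [ 0.53235194 -0.02662163 -0.00623346] 63.6404754461077 0.05963635976716553 [0.82206217 0.95872045 0.14429391]
scene board [(243.4, 310.1, 0.8)]
scene board_lead [(242.9, 310.8, 0.94)]
scene board_trail [(244.2, 312.3, 0.94)]
side board [(323.8, 268.2, 0.9), (310.6, 324.4, 0.57), (263.8, 191.9, 0.46)]
side board_lead [(310.0, 323.0, 0.83), (321.9, 266.1, 0.59)]
side board_trail [(318.7, 267.0, 0.84), (307.5, 323.2, 0.56)]
wrist board [(318.6, 272.1, 0.82), (143.1, 78.0, 0.82)]
wrist board_lead [(315.1, 275.1, 0.71), (140.1, 77.9, 0.58)]
wrist board_trail [(140.7, 79.8, 0.93)]
tip 0.011 0 [368.43833475 215.38678409] [268.41347806 215.5072348 ]
tip 0.011 -0.01 [371.17004381 220.66938289] [265.77340085 220.79933469]
tip -0.011 0 [366.61980171 249.01702088] [270.25084316 249.14655603]
tip -0.011 -0.01 [369.07973669 255.75758526] [267.87725249 255.8978625 ]
1673 (array([ 0.50997819, -0.080886  , -0.55983076]), np.float64(0.3799655427024366))
[0.47837445 0.01132547 0.016     ] [0.46967349 0.00896996 0.        ]
[ 0.60312408 -0.06694395  0.016     ] [ 0.60744117 -0.07746714  0.        ]
[0.50217692 0.00577875 0.016     ] [0.49595983 0.00284443 0.        ]
[ 0.58656256 -0.04704192  0.016     ] [ 0.5891514  -0.05548827  0.        ]
```

View pics/wc3.png

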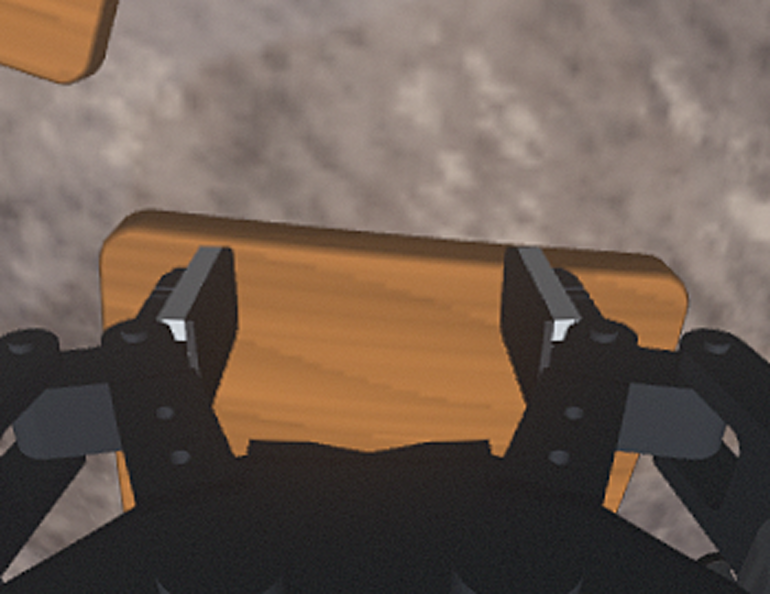

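```bash
cat > f.py <<'E'
from h import *
W=np.load('wrist.npy',allow_pickle=True).item();D=np.load('side.npy',allow_pickle=True).item()
W['pose']=np.array(W['pose']);W['pose'][:3,3]+=np.array([.53029616,-.0307464,.00371772])-[ 0.53235194,-0.02662163,-0.00623346]
p2=np.array([.5303,-.0307,.0037])
for w,d in [((150+215/2.2,130+250/2.2),(190+372/3,150+352/3)),((150+522/2.2,130+250/2.2),(190+300/3,150+316/3))]:
    X,e=tri(W,w,D,d);print('tip',X,e)
    s=env.observe();print('in tool',np.array(s['tool_rot']).T@(X-p2))
print(np.round(W['pose'],3))
E
python3 f.py
```

```text
tip [ 0.49832583 -0.01070667  0.03955177] 0.009150866404720636
in tool [ 0.00372895 -0.03752621 -0.0358512 ]
tip [ 0.56255758 -0.03851664  0.04175913] 0.004214134328829662
in tool [ 0.00731023  0.03237574 -0.03805944]
[[ 0.896  0.429  0.117  0.56 ]
 [-0.445  0.864  0.234  0.03 ]
 [-0.001 -0.262  0.965  0.179]
 [ 0.     0.     0.     1.   ]]
```

Triangulation and the lack of contact force both say the open tips are about 35 mm above the reported TCP. I'll back off and feel downward gently.

```bash
python3 -m crank '[6,1.5,0,0,0, 6,1.5,0,0,0, 6,1.5,0,0,0, 6,0,0,0.5,0, 6,0,0,0.4,0, 6,0,0,0.2,0, 6,0,0,0.2,0, 6,0,0,0,0]'
python3 -m crank '[6,0,0,0.1,0, 6,0,0,0.1,0, 6,0,0,0.1,0, 6,0,0,0.1,0, 6,0,0,0,0, 6,0,0,0,0, 6,0,0,0,0, 6,0,0,0,0]'
cat > g.py <<'E'
import sys;from h import *
s=env.observe();R=np.array(s['tool_rot']);p=s['position'];print(s['time_s'],p,s['ft_force'],s['joint_efforts'])
W=snap('wrist');D=snap('side','side'+sys.argv[1]);S=snap('scene');W['fish']=1
cv2.imwrite(f'pics/m{sys.argv[1]}.png',np.vstack([cv2.resize(x,None,fx=2,fy=2,interpolation=cv2.INTER_CUBIC)[:,:,::-1] for x in (W['color'][150:300,150:500],D['color'][170:310,190:540])]))
for n,x in (('wrist',W),('side',D),('scene',S)): np.save(n+'.npy',x,allow_pickle=True)
E
python3 g.py 4
```

```text
time_s: 10.22
position: [0.5521, 0.0136, -0.0198]
tool_rot: [[0.445, 0.896, -0.001], [0.896, -0.445, 0.0], [-0.0, -0.001, -1.0]]
ft_force: [0.0, -0.1, -0.5]
grip_width: 0.0601
gripper_force: 0.0
time_s: 10.88
position: [0.5526, 0.0142, -0.0232]
tool_rot: [[0.444, 0.896, 0.0], [0.896, -0.444, 0.0], [0.0, 0.0, -1.0]]
ft_force: [-1.3, 0.1, -0.0]
grip_width: 0.0596
gripper_force: 0.0
10.8833 [ 0.55259333  0.01422041 -0.02322466] [-1.30814597  0.11401044 -0.0175151 ] [-1.07099523e-02 -4.99034715e+01 -1.49526635e+01 -3.21748357e-04
  4.37079389e-04 -1.34918764e-04]
```

View pics/m4.png

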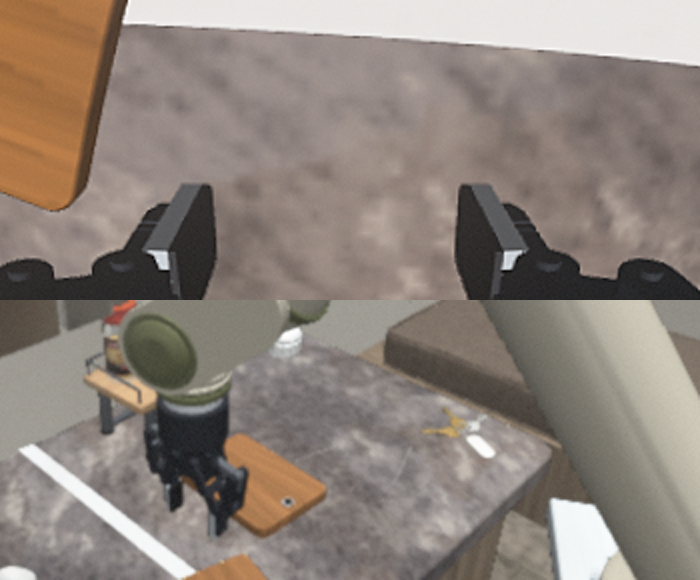

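```bash
cat > f.py <<'E'
from h import *
W=np.load('wrist.npy',allow_pickle=True).item();D=np.load('side.npy',allow_pickle=True).item()
s=env.observe()
for w,d in [((248,243),(298.5,287)),((388,243),(277,274.5))]:
    X,e=tri(W,w,D,d);print('tip',X,e,'side ray at z0',onz(D,d,0),'wrist z0,z.01',onz(W,w,0),onz(W,w,.01));print('tool',np.array(s['tool_rot']).T@(X-s['position']))
m=bmask(D,(325,262));print(m.sum(),fitboard([(D,m)],[.51,-.08,-.57]))
E
python3 f.py
```

```text
tip [0.52171688 0.03410519 0.01408297] 0.008533854735908075 side ray at z0 [0.52376536 0.01510536 0.        ] wrist z0,z.01 [5.19533806e-01 3.34783930e-02 2.77555756e-17] [0.52361311 0.03613874 0.01      ]
tool [ 0.00413345 -0.03650003 -0.03730583]
tip [0.58372377 0.00253646 0.01088471] 0.007989724093438805 side ray at z0 [ 0.58519751 -0.01216098  0.        ] wrist z0,z.01 [ 5.87394274e-01 -2.62653183e-04  0.00000000e+00] [0.58702065 0.00461174 0.01      ]
tool [ 0.00337704  0.03307598 -0.0341004 ]
1423 (array([ 0.50860082, -0.07966392, -0.57301783]), np.float64(0.6248522177669382))
```

```bash
python3 -m crank '[6,0,0,0.1,0, 6,0,0,0.1,0, 6,0,0,0.1,0, 6,0,0,0.1,0, 6,0,0,0,0, 6,-0.6,0,0,0, 6,-0.7,0,0,0, 6,-0.7,0,0,0]'
python3 -m crank '[6,-0.4,0,0,0, 6,-0.4,0,0,0, 6,-0.4,0,0,0, 6,-0.3,0,0,0, 6,-0.3,0,0,0, 6,-0.2,0,0,0, 6,-0.2,0,0,0, 6,0,0,0,0]'
python3 g.py 5; python3 - <<'E'
from h import *
W=np.load('wrist.npy',allow_pickle=True).item();D=np.load('side.npy',allow_pickle=True).item()
m=bmask(D,(325,262));print(m.sum(),fitboard([(D,m)],[.51,-.08,-.57]))
for n,p in(('w',W),('s',D)):print(n,[(round(r['at'][0]*640,1),round(r['at'][1]*400,1),round(r['score'],2)) for r in spotter.look_for(p,'board')[:3]])
mw=bmask(W,(318,260));P=[]
for c in range(264,376,8):
    r=np.where(mw[:,c])[0];r=r[r>150].min();P.append((c,int(r)))
print(P)
E
```

```text
time_s: 11.7
position: [0.5433, -0.0044, -0.0273]
tool_rot: [[0.444, 0.896, -0.0], [0.896, -0.444, -0.0], [-0.0, -0.0, -1.0]]
ft_force: [1.3, -0.7, 0.3]
grip_width: 0.0601
gripper_force: 0.0
time_s: 12.37
position: [0.5338, -0.0237, -0.0272]
tool_rot: [[0.444, 0.896, -0.0], [0.896, -0.444, -0.0], [-0.0, -0.0, -1.0]]
ft_force: [0.2, 0.2, 0.8]
grip_width: 0.0597
gripper_force: 0.2
12.3667 [ 0.53380004 -0.02366347 -0.02724495] [0.2419979  0.15153949 0.7906837 ] [ -0.51676394 -48.32328916 -14.15379703  -0.12897919  -0.08459065
  -0.07463463]
916 (array([ 0.5087358 , -0.09336012, -0.48802109]), np.float64(1.448120558266975))
w [(123.5, 81.5, 0.87), (324.4, 308.3, 0.73)]
s [(307.8, 325.0, 0.68), (329.6, 266.9, 0.58)]
[(264, 151), (272, 151), (280, 151), (288, 151), (296, 151), (304, 151), (312, 151), (320, 151), (328, 151), (336, 151), (344, 151), (352, 151), (360, 151), (368, 151)]
```

```bash
cat > k.py <<'E'
from h import *
W=np.load('wrist.npy',allow_pickle=True).item()
def edge(W,cols,seed=(324,308)):
    hsv=cv2.cvtColor(W['color'],cv2.COLOR_RGB2HSV)
    m=((hsv[...,0]<20)&(hsv[...,1]>110)&(hsv[...,2]>40)).astype(np.uint8)
    n,l=cv2.connectedComponents(m);m=l==l[seed[1],seed[0]]
    return m,[(c,int(np.where(m[:,c])[0].min())) for c in cols if m[:,c].any()]
m,P=edge(W,range(190,460,10));print(m.sum(),P)
Q=np.array([onz(W,(c+.5,r),0.008)[:2] for c,r in P if 262<c<375])
R0=np.array([.6567,-.1818]);a=-.46;ex=np.array([np.cos(a),np.sin(a)]);ey=np.array([-ex[1],ex[0]])
print(np.round(np.c_[(Q-R0)@ex,(Q-R0)@ey],4).tolist())
s=env.observe();print('tcp riser',(s['position'][:2]-R0)@ex,(s['position'][:2]-R0)@ey)
E
python3 k.py
```

```text
7705 [(250, 302), (260, 272), (270, 273), (280, 273), (290, 273), (300, 274), (310, 274), (320, 275), (330, 275), (340, 275), (350, 275), (360, 275), (370, 275), (380, 288)]
[[-0.2051, 0.0781], [-0.1999, 0.0782], [-0.1947, 0.0783], [-0.1896, 0.0778], [-0.1845, 0.0778], [-0.1794, 0.0772], [-0.1743, 0.0772], [-0.1691, 0.0771], [-0.164, 0.0771], [-0.1588, 0.0769], [-0.1535, 0.0768]]
tcp riser -0.18023915383022673 0.08735853228872648
```

The board is now square to the riser, with its left edge at riser y ≈ 0.077. I'll push the remaining lateral distance, then lift and check the board against the front-left leg.

```bash
python3 -m crank '[6,-0.3,0,0,0, 6,-0.3,0,0,0, 6,-0.3,0,0,0, 6,-0.3,0,0,0, 6,-0.3,0,0,0, 6,-0.2,0,0,0, 6,0,0,0,0, 6,0,0,0,0]'
python3 k.py
python3 -m crank '[6,0.5,0,0,0, 6,2,0,0,0, 6,2,0,-1,0, 6,0,0,-4,0, 6,0,0,-4,0, 6,0,0,-4,0, 6,0,0,-4,0, 6,0,0,-3,0]'
python3 -m crank '[6,0,0,-2,0, 6,0,0,0,0, 6,0,0,0,0, 6,0,0,0,0, 6,0,0,0,0, 6,0,0,0,0, 6,0,0,0,0, 6,0,0,0,0]'
python3 g.py 6; python3 - <<'E'
from h import *
W=np.load('wrist.npy',allow_pickle=True).item();D=np.load('side.npy',allow_pickle=True).item();S=np.load('scene.npy',allow_pickle=True).item()
i=W['color'][190:310,230:490];j=D['color'][180:290,230:400]
f=lambda x,k:cv2.resize(x,None,fx=k,fy=k,interpolation=cv2.INTER_CUBIC)[:,:,::-1]
a=f(i,3)[:,:780];b=f(j,2)
c=np.zeros((b.shape[0],780,3),np.uint8);c[:,:b.shape[1]]=b
k=f(S['color'][180:290,240:400],2);c[:,b.shape[1]+10:b.shape[1]+10+k.shape[1]]=k
cv2.imwrite('pics/mm6.png',np.vstack([a,c]))
m=bmask(D,(325,266));print(m.sum(),fitboard([(D,m)],[.50,-.10,-.46]))
E
```

```text
time_s: 13.28
position: [0.5263, -0.039, -0.0272]
tool_rot: [[0.444, 0.896, -0.0], [0.896, -0.444, -0.0], [-0.0, 0.0, -1.0]]
ft_force: [0.1, -0.5, -0.6]
grip_width: 0.0602
gripper_force: 0.0
7705 [(250, 302), (260, 272), (270, 273), (280, 273), (290, 273), (300, 274), (310, 274), (320, 275), (330, 275), (340, 275), (350, 275), (360, 275), (370, 275), (380, 288)]
[[-0.2051, 0.0781], [-0.1999, 0.0782], [-0.1947, 0.0783], [-0.1896, 0.0778], [-0.1845, 0.0778], [-0.1794, 0.0772], [-0.1743, 0.0772], [-0.1691, 0.0771], [-0.164, 0.0771], [-0.1588, 0.0769], [-0.1535, 0.0768]]
tcp riser -0.18026063876097523 0.0700680034468375
time_s: 13.95
position: [0.5468, 0.0021, 0.1764]
tool_rot: [[0.444, 0.896, 0.003], [0.896, -0.444, -0.001], [0.001, 0.003, -1.0]]
ft_force: [-0.1, -0.4, 0.8]
grip_width: 0.0602
gripper_force: 0.0
time_s: 14.62
position: [0.5462, 0.0016, 0.1922]
tool_rot: [[0.444, 0.896, -0.001], [0.896, -0.444, 0.0], [-0.0, -0.001, -1.0]]
ft_force: [-1.0, -0.3, 0.3]
grip_width: 0.0604
gripper_force: 0.0
14.6167 [0.54621453 0.00163988 0.19216356] [-1.02757782 -0.27436351  0.25218195] [ 1.71981897e-02 -4.44629323e+01 -2.28851992e+01  1.58041234e-04
  1.54590191e-03  8.05908803e-04]
1995 (array([ 0.50252225, -0.1085468 , -0.4650327 ]), np.float64(0.08958867757629368))
```

View pics/mm6.png

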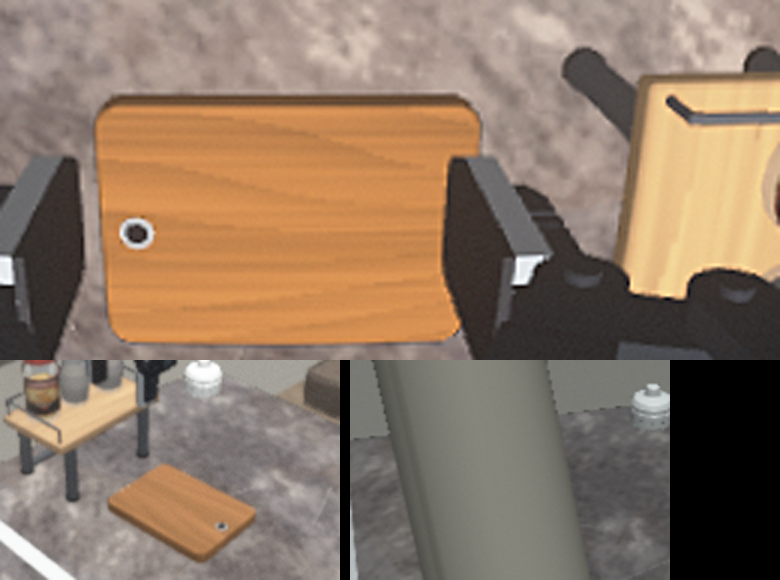

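The wrist view shows the board square, with its left edge at crop row ~95–104 and eyelet at (136,233). The front-left foot is at ~(584,67) and the back-left at ~(763,63). I'll turn that into a relative offset.

```bash
cat > l.py <<'E'
from h import *
W=np.load('wrist.npy',allow_pickle=True).item();D=np.load('side.npy',allow_pickle=True).item()
f=lambda u,v:(230+u/3,190+v/3)
fl=onz(W,f(584,67),0)[:2];bl=onz(W,f(763,63),0)[:2];print('feet',fl,bl,np.degrees(np.arctan2(*(bl-fl)[::-1])),np.linalg.norm(bl-fl))
b=np.array([onz(W,f(u,v),z)[:2] for u,v,z in((130,95.5,0),(450,95.5,0),(130,104.5,.016),(450,104.5,.016))])
e=onz(W,f(136.5,233),.016)[:2];ld=onz(W,f(482,140),.016)[:2];print('edge yaw',[np.degrees(np.arctan2(*(q-p)[::-1])) for p,q in((b[0],b[1]),(b[2],b[3]))])
for a in(-.450,-.458,-.466):
    ex=np.array([np.cos(a),np.sin(a)]);ey=np.array([-ex[1],ex[0]])
    print(a,'foot->edge y',np.round((b-fl)@ey,4),'eye y',(e-fl)@ey,'lead x',(ld-fl)@ex,'eye x',(e-fl)@ex,'bl y',(bl-fl)@ey)
# board fit on wrist: mask edges
for q in [(-.045,.068,0),(.045,.068,0)]: print(proj(W,rfeet([.6567,-.1818,-.458],[q])[0]))
E
python3 l.py
```

```text
feet [ 0.64902252 -0.10111197] [ 0.73091793 -0.14059388] -25.738792237094835 0.09091578189199298
edge yaw [np.float64(-26.48717109177394), np.float64(-26.498349766853394)]
-0.45 foot->edge y [-0.01   -0.0116 -0.0084 -0.01  ] eye y -0.06656113933166566 lead x -0.04802464218953375 eye x -0.19298397498452113 bl y 7.030789241512653e-05
-0.458 foot->edge y [-0.0115 -0.0121 -0.0099 -0.0105] eye y -0.06810286471852978 lead x -0.04781573666325199 eye x -0.1924453160954699 bl y 0.0007976239221061179
-0.466 foot->edge y [-0.0131 -0.0126 -0.0115 -0.011 ] eye y -0.06964023154529767 lead x -0.04760377094614486 eye x -0.1918943407718764 bl y 0.0015248889041383634
[422.85664849 213.07537539]
[482.16049767 212.26750101]
```

Lateral error is about 1 mm and the angle error under 0.5°. Next I go behind the trailing end, turn 90° and descend.

```bash
python3 -m crank '[6,-2.3,-2.4,0,0, 6,-2.3,-2.4,0,0, 6,-2.3,-2.4,0,0, 6,-2.3,-2.4,0,0, 6,-2.4,-2.3,0,0, 6,0,0,0,-0.121, 6,0,0,0,-0.121, 6,0,0,0,-0.121]'
python3 -m crank '[6,0,0,0,-0.121, 6,0,0,0,-0.121, 6,0,0,0,-0.121, 6,0,0,0,-0.121, 6,0,0,0,-0.121, 6,0,0,0,-0.121, 6,0,0,0,-0.121, 6,0,0,0,-0.121]'
python3 -m crank '[6,0,0,0,-0.121, 6,0,0,0,-0.121, 6,0,0,0,0, 6,0,0,0,0, 6,0,0,0,0, 6,0,0,0,0, 6,0,0,0,0, 6,0,0,0,0]'
cat > n.py <<'E'
import sys;from h import *
s=env.observe();R=np.array(s['tool_rot']);a=-.457;ex=np.array([np.cos(a),np.sin(a)]);ey=np.array([-ex[1],ex[0]]);d=s['position'][:2]-[.6578,-.1818]
print('tcp riser x,y,z',np.round([d@ex,d@ey,s['position'][2]],4),'yaw err',np.degrees(np.arctan2(R[1,0],R[0,0]))-180-np.degrees(a),'F riser',np.round([s['ft_force'][:2]@ex,s['ft_force'][:2]@ey,s['ft_force'][2]],1),'q',np.round(s['q'],1))
D=snap('side');m=bmask(D,tuple(map(int,sys.argv[1].split(','))));v,f=fitboard([(D,m)],[.5025,-.1085,-.465] if len(sys.argv)<3 else eval(sys.argv[2]))
b=v[:2]-[.6578,-.1818];print('board riser',b@ex,b@ey,np.degrees(v[2]-a),f,m.sum())
E
python3 n.py 325,266
```

```text
time_s: 15.43
position: [0.3879, -0.0497, 0.1931]
tool_rot: [[0.092, 0.996, 0.001], [0.996, -0.092, -0.0], [-0.0, 0.001, -1.0]]
ft_force: [-0.1, -0.6, -0.4]
grip_width: 0.0602
gripper_force: 0.0
time_s: 16.1
position: [0.3882, -0.0495, 0.1928]
tool_rot: [[-0.769, 0.64, 0.0], [0.64, 0.769, -0.0], [-0.0, 0.0, -1.0]]
ft_force: [1.1, 0.7, -0.4]
grip_width: 0.0601
gripper_force: 0.0
time_s: 16.77
position: [0.3882, -0.0495, 0.1927]
tool_rot: [[-0.897, 0.443, 0.0], [0.443, 0.897, -0.0], [-0.0, 0.0, -1.0]]
ft_force: [0.1, -0.1, -0.3]
grip_width: 0.06
gripper_force: 0.0
tcp riser x,y,z [-3.003e-01 -2.000e-04  1.927e-01] yaw err -0.10151484132889266 F riser [ 0.2 -0.  -0.3] q [-24.7   6.   97.4   0.   76.6 -88.4]
board riser -0.1718652308392476 -0.0028447412464157606 -0.1823318816796528 0.09138711709583433 1992
```

```bash
python3 -m crank '[6,0,0,4,0, 6,0,0,4,0, 6,0,0,4,0, 6,0,0,4,0, 6,0,0,3,0, 6,0,0,1.6,0, 6,0,0,0.9,0, 6,0,0,0.4,0]'
python3 -m crank '[6,0,0,0,0, 6,-0.6,0,0,0, 6,-0.6,0,0,0, 6,-0.6,0,0,0, 6,-0.6,0,0,0, 6,-0.5,0,0,0, 6,-0.4,0,0,0, 6,-0.4,0,0,0]'
python3 -m crank '[6,-0.4,0,0,0, 6,-0.4,0,0,0, 6,-0.4,0,0,0, 6,-0.4,0,0,0, 6,-0.4,0,0,0, 6,-0.4,0,0,0, 6,-0.2,0,0,0, 6,0,0,0,0]'
python3 n.py 315,255 '[.525,-.12,-.46]'
```

```text
time_s: 17.48
position: [0.3877, -0.0493, -0.0276]
tool_rot: [[-0.897, 0.443, -0.002], [0.443, 0.897, 0.001], [0.003, -0.0, -1.0]]
ft_force: [0.3, -0.2, 0.7]
grip_width: 0.0601
gripper_force: 0.0
time_s: 18.15
position: [0.4219, -0.066, -0.0262]
tool_rot: [[-0.897, 0.442, 0.0], [0.442, 0.897, -0.0], [-0.0, 0.0, -1.0]]
ft_force: [0.2, 1.1, -0.7]
grip_width: 0.0598
gripper_force: 0.0
time_s: 18.82
position: [0.4456, -0.0778, -0.0263]
tool_rot: [[-0.897, 0.442, 0.001], [0.442, 0.897, -0.001], [-0.001, 0.0, -1.0]]
ft_force: [-0.6, -0.1, 0.2]
grip_width: 0.0604
gripper_force: 0.0
tcp riser x,y,z [-0.2364 -0.0003 -0.0263] yaw err -0.050319233711221045 F riser [-0.5 -0.4  0.2] q [-25.   30.7 106.6   0.   42.5 -88.7]
board riser -0.14507669503948617 -0.0018105655100655108 -0.08080565536974256 0.4760795446638556 1409
```

```bash
python3 -m crank '[6,-0.3,0,0,0, 6,-0.3,0,0,0, 6,-0.3,0,0,0, 6,-0.3,0,0,0, 6,-0.3,0,0,0, 6,-0.3,0,0,0, 6,-0.3,0,0,0, 6,-0.3,0,0,0]'
python3 g.py 7
python3 n.py 325,255 '[.545,-.127,-.457]'
python3 -c "
import numpy as np,cv2
f=lambda x,k:cv2.resize(x,None,fx=k,fy=k,interpolation=cv2.INTER_CUBIC)[:,:,::-1]
D=np.load('side.npy',allow_pickle=True).item()['color'];S=np.load('scene.npy',allow_pickle=True).item()['color'];W=np.load('wrist.npy',allow_pickle=True).item()['color']
a=f(D[180:290,225:355],3);b=f(S[180:290,250:380],3);w=f(W[190:320,100:490],2)
cv2.imwrite('pics/m7.png',np.vstack([np.hstack([a,b]),w]))"
```

```text
time_s: 19.53
position: [0.4665, -0.088, -0.0263]
tool_rot: [[-0.897, 0.442, -0.0], [0.442, 0.897, 0.0], [0.0, 0.0, -1.0]]
ft_force: [-1.7, 1.6, 1.2]
grip_width: 0.0597
gripper_force: 1.3
19.5333 [ 0.46651478 -0.08804125 -0.02628643] [-1.74517689  1.56960597  1.2431051 ] [-3.29501806e-01 -4.30690563e+01 -1.30380741e+01 -8.29823606e-03
 -7.27476273e-01  5.39052679e-03]
tcp riser x,y,z [-0.2125 -0.0003 -0.0262] yaw err -0.0520211549553693 F riser [ 0.3  0.5 -0.9] q [-25.   32.1 103.    0.   44.8 -88.8]
board riser -0.20480925116494056 0.4013772008959138 -138.81290912732536 0.9768114294021562 251408
```

View pics/m7.png

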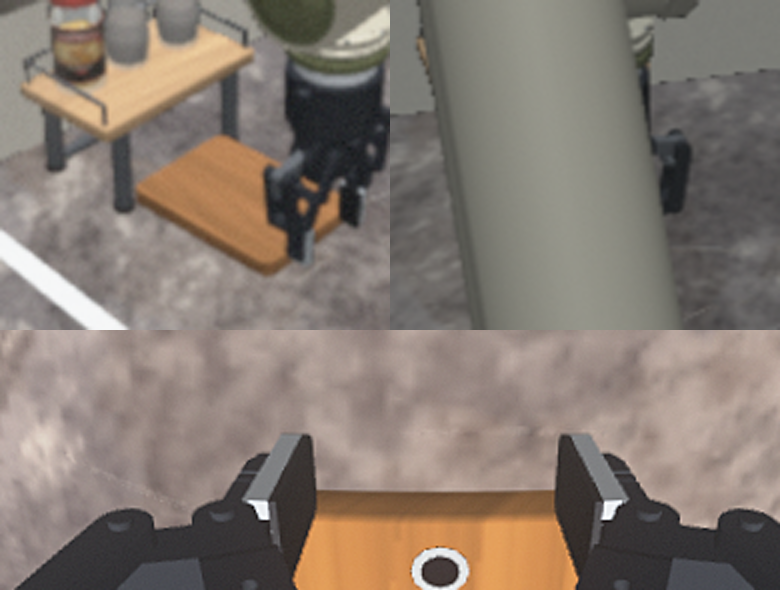

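The board's leading edge is level with the front legs and between them, square and with hardly any force. The eyelet at wrist px ~(320,309) is centred between the fingers, so I keep pushing.

```bash
python3 -m crank '[6,-0.3,0,0,0, 6,-0.3,0,0,0, 6,-0.3,0,0,0, 6,-0.3,0,0,0, 6,-0.3,0,0,0, 6,-0.3,0,0,0, 6,-0.3,0,0,0, 6,-0.3,0,0,0]'
python3 -m crank '[6,-0.3,0,0,0, 6,-0.3,0,0,0, 6,-0.3,0,0,0, 6,-0.3,0,0,0, 6,-0.3,0,0,0, 6,-0.3,0,0,0, 6,-0.3,0,0,0, 6,-0.3,0,0,0]'
cat > o.py <<'E'
from h import *
s=env.observe();W=snap('wrist');W['fish']=1;D=snap('side');a=-.457;ex=np.array([np.cos(a),np.sin(a)]);ey=np.array([-ex[1],ex[0]]);d=s['position'][:2]-[.6578,-.1818]
print('tcp riser',d@ex,d@ey,'tau',np.round(s['joint_efforts'],2),'F',np.round(s['ft_force'],1))
# eyelet: bright ring in wrist near (320,309)
g=cv2.cvtColor(W['color'],cv2.COLOR_RGB2HSV);r=(g[285:335,270:370,1]<60)&(g[285:335,270:370,2]>150);y,x=np.nonzero(r)
if len(x): e=onz(W,(x.mean()+270.5,y.mean()+285.5),.016)[:2]-[.6578,-.1818];print('eye riser',e@ex,e@ey,len(x))
hs=g[...,0]<20;m=hs&(g[...,1]>110)&(g[...,2]>40)
print('trail edge',[[round(float(v),4) for v in ((q:=onz(W,(c+.5,np.where(m[240:,c])[0].min()+240),0)[:2]-[.6578,-.1818])@ex,q@ey)] for c in (270,290,345,365)])
E
python3 o.py
```

```text
time_s: 20.4
position: [0.488, -0.0986, -0.0263]
tool_rot: [[-0.897, 0.442, -0.0], [0.442, 0.897, 0.0], [0.0, 0.0, -1.0]]
ft_force: [-2.9, 2.0, 1.6]
grip_width: 0.0601
gripper_force: 1.6
time_s: 21.07
position: [0.5096, -0.1092, -0.0263]
tool_rot: [[-0.897, 0.442, -0.0], [0.442, 0.897, 0.0], [0.0, 0.0, -1.0]]
ft_force: [-3.0, 1.4, 1.8]
grip_width: 0.0599
gripper_force: 1.5  File "o.py", line 8
    print('trail edge',[[round(float(v),4) for v in ((q:=onz(W,(c+.5,np.where(m[240:,c])[0].min()+240),0)[:2]-[.6578,-.1818])@ex,q@ey)] for c in (270,290,345,365)])
                                                      ^^^^^^^^^^^^^^^^^^^^^^^^^^^^^^^^^^^^^^^^^^^^^^^^^^^^^^^^^^^^^^^^^^^^^^
SyntaxError: assignment expression cannot be used in a comprehension iterable expression
```

```bash
python3 - <<'E'
s=open('o.py').read().split("print('trail")[0]
s+="""
for c in (270,290,345,365):
    q=onz(W,(c+.5,np.where(m[240:,c])[0].min()+240),0)[:2]-[.6578,-.1818];print('trail edge',round(q@ex,4),round(q@ey,4))
"""
open('o.py','w').write(s)
E
python3 o.py
python3 -m crank '[6,-0.3,0,0,0, 6,-0.3,0,0,0, 6,-0.3,0,0,0, 6,-0.3,0,0,0, 6,-0.3,0,0,0, 6,-0.3,0,0,0, 6,-0.3,0,0,0, 6,-0.3,0,0,0]'
python3 -m crank '[6,-0.1,0,0,0, 6,-0.1,0,0,0, 6,-0.1,0,0,0, 6,-0.1,0,0,0, 6,0,0,0,0, 6,0,0,0,0, 6,0,0,0,0, 6,0,0,0,0]'
python3 o.py
```

```text
tcp riser -0.16504540017307237 -0.0002904794897065355 tau [-3.800e-01 -4.694e+01 -1.477e+01 -1.000e-02 -8.200e-01  1.000e-02] F [-3.   1.4  1.8]
eye riser -0.13839738141875227 0.0011480312451496166 290
trail edge -0.1528 -0.0258
trail edge -0.153 -0.0148
trail edge -0.1522 0.0151
trail edge -0.1526 0.0261
time_s: 21.83
position: [0.5311, -0.1199, -0.0263]
tool_rot: [[-0.897, 0.442, -0.0], [0.442, 0.897, 0.0], [0.0, -0.0, -1.0]]
ft_force: [-1.7, 0.7, 2.0]
grip_width: 0.0602
gripper_force: 1.5
time_s: 22.5
position: [0.5346, -0.1216, -0.0263]
tool_rot: [[-0.897, 0.442, 0.0], [0.442, 0.897, -0.0], [-0.001, 0.0, -1.0]]
ft_force: [-2.0, 0.1, 0.3]
grip_width: 0.0597
gripper_force: 0.6
tcp riser -0.13711933340770371 -0.00029855067013495606 tau [-2.000e-01 -4.956e+01 -1.523e+01 -2.000e-02 -2.900e-01  1.000e-02] F [-2.   0.1  0.3]
eye riser -0.11047431338905463 0.0011195767724668793 291
trail edge -0.1248 -0.0258
trail edge -0.125 -0.0148
trail edge -0.1243 0.0151
trail edge -0.1247 0.026
```

```bash
python3 -m crank '[6,-0.1,0,0,0, 6,-0.1,0,0,0, 6,-0.1,0,0,0, 6,0,0,0,0, 6,0,0,0,0, 6,0,0,0,0, 6,0,0,0,0, 6,0,0,0,0]'
python3 -m crank '[6,-0.1,0,0,0, 6,0,0,0,0, 6,0,0,0,0, 6,0,0,0,0, 6,0,0,0,0, 6,0,0,0,0, 6,0,0,0,0, 6,0,0,0,0]'
python3 o.py
```

```text
time_s: 23.27
position: [0.5372, -0.1229, -0.0263]
tool_rot: [[-0.897, 0.442, 0.0], [0.442, 0.897, -0.0], [-0.0, 0.0, -1.0]]
ft_force: [-1.7, 0.3, 1.5]
grip_width: 0.0596
gripper_force: 0.8
time_s: 23.93
position: [0.538, -0.1233, -0.0263]
tool_rot: [[-0.897, 0.442, -0.0], [0.442, 0.897, 0.0], [0.0, -0.0, -1.0]]
ft_force: [-1.8, 1.3, 1.1]
grip_width: 0.0602
gripper_force: 1.3
tcp riser -0.133337180434024 -0.0003214199509554566 tau [-3.700e-01 -4.949e+01 -1.593e+01 -1.000e-02 -6.500e-01  1.000e-02] F [-1.8  1.3  1.1]
eye riser -0.10676307542878759 0.001145452007561748 289
trail edge -0.1211 -0.0258
trail edge -0.1207 -0.0148
trail edge -0.1206 0.0151
trail edge -0.1209 0.026
```

No stop contact yet. I'll continue 1 mm at a time until the force rises.

```bash
for i in 1; do python3 -m crank '[6,-0.1,0,0,0, 6,0,0,0,0, 6,0,0,0,0, 6,-0.1,0,0,0, 6,0,0,0,0, 6,0,0,0,0, 6,0,0,0,0, 6,0,0,0,0]' | sed -n 2p\;4p\;6p\;7,12p; done
python3 o.py
```

```text
position: [0.54, -0.1242, -0.0262]
ft_force: [-1.6, 1.1, -0.6]
gripper_force: 0.9
tcp riser -0.1311479304688326 -0.00033537167798548817 tau [-2.900e-01 -4.987e+01 -1.568e+01 -2.000e-02 -4.500e-01  1.000e-02] F [-1.6  1.1 -0.6]
eye riser -0.10456827545487414 0.001109311683174366 289
trail edge -0.1189 -0.0258
trail edge -0.1191 -0.0148
trail edge -0.1184 0.0151
trail edge -0.1188 0.026
```

```bash
python3 -m crank '[6,-0.1,0,0,0, 6,0,0,0,0, 6,0,0,0,0, 6,-0.1,0,0,0, 6,0,0,0,0, 6,0,0,0,0, 6,0,0,0,0, 6,0,0,0,0]' | grep -E 'pos|force'
python3 o.py
```

```text
position: [0.5404, -0.1244, -0.0264]
ft_force: [-7.1, 2.5, 4.9]
gripper_force: 4.0
tcp riser -0.1306467301348337 -0.00030477288239789263 tau [ -0.75 -48.44 -18.1    0.06  -1.92  -0.  ] F [-7.1  2.5  4.9]
eye riser -0.10400444972362571 0.0011503655496202733 291
trail edge -0.1184 -0.0257
trail edge -0.1186 -0.0148
trail edge -0.1185 0.015
trail edge -0.1182 0.026
```

```bash
python3 -m crank '[6,-0.1,0,0,0, 6,-0.1,0,0,0, 6,-0.1,0,0,0, 6,0,0,0,0, 6,0,0,0,0, 6,0,0,0,0, 6,0,0,0,0, 6,0,0,0,0]' | grep -E 'pos|force'
python3 o.py
```

```text
position: [0.5404, -0.1244, -0.0265]
ft_force: [-17.5, 6.9, 12.8]
gripper_force: 9.3
tcp riser -0.13065800088150706 -0.0002843437604317864 tau [-1.510e+00 -4.556e+01 -2.213e+01  2.100e-01 -4.480e+00 -3.000e-02] F [-17.5   6.9  12.8]
eye riser -0.10400926247813642 0.001169102695498865 294
trail edge -0.1183 -0.0257
trail edge -0.1185 -0.0147
trail edge -0.1185 0.0151
trail edge -0.1182 0.026
```

The board is hard against the stop: 19 N and no further movement. I'll retreat straight back, then up, and check.

```bash
python3 -m crank '[6,0.2,0,0,0, 6,0.3,0,0,0, 6,0.5,0,0,0, 6,1.5,0,0,0, 6,2,0,0,0, 6,2,0,0,0, 6,2,0,0,0, 6,0,0,0,0]' | grep -E 'pos|force'
python3 -m crank '[6,0,0,-2,0, 6,0,0,-4,0, 6,0,0,-4,0, 6,0,0,-4,0, 6,0,0,-4,0, 6,0,0,-2,0, 6,0,0,0,0, 6,0,0,0,0]' | grep -E 'pos|force'
python3 -m crank '[6,3,0,0,0, 6,3,0,0,0, 6,0,0,0,0, 6,0,0,0,0, 6,0,0,0,0, 6,0,0,0,0, 6,0,0,0,0, 6,0,0,0,0]' | grep -E 'time|pos|force'
python3 - <<'E'
from h import *
W=snap('wrist','wristF');W['fish']=1;D=snap('side','sideF');S=snap('scene','sceneF')
for q in('board','jar_mid','salt_mid','pepper_mid','timer_mid'):
    for n,p in(('w',W),('d',D),('s',S)): print(q,n,[(round(r['at'][0]*640,1),round(r['at'][1]*400,1),round(r['score'],2)) for r in spotter.look_for(p,q)[:3]])
g=cv2.cvtColor(W['color'],cv2.COLOR_RGB2HSV)
# expected home outline visible-portion check in side view
a=-.457;ex=np.array([np.cos(a),np.sin(a)]);ey=np.array([-ex[1],ex[0]])
for nm,x,y in(('eye',-.104,.001),('trailL',-.1185,.046),('trailR',-.1185,-.046)):
    X=np.r_[np.array([.6578,-.1818])+x*ex+y*ey,.016];print(nm,proj(D,X),proj(W,X))
c0=cv2.imread('pics/side0.png').astype(int);c1=D['color'][:,:,::-1].astype(int)
print('diff riser-things region',np.abs(c0-c1)[165:205,240:300].max(-1).mean(), 'timer',np.abs(c0-c1)[175:200,320:345].max(-1).mean())
E
```

```text
position: [0.4652, -0.0872, -0.0263]
ft_force: [0.5, 0.0, 1.1]
gripper_force: 0.0
position: [0.4689, -0.0892, 0.1746]
ft_force: [-0.3, 0.5, -0.5]
gripper_force: 0.0
time_s: 28.33
position: [0.4147, -0.0626, 0.1734]
ft_force: [0.6, 0.2, -0.4]
gripper_force: 0.0
board w [(320.2, 312.4, 0.87)]
board d [(285.1, 235.8, 0.92), (308.4, 323.5, 0.78)]
board s [(241.1, 312.4, 0.97)]
jar_mid w []
jar_mid d [(250.9, 189.6, 0.85)]
jar_mid s [(270.1, 180.5, 0.76)]
salt_mid w []
salt_mid d [(284.5, 180.8, 0.97)]
salt_mid s []
pepper_mid w []
pepper_mid d [(266.7, 186.9, 0.94)]
pepper_mid s []
timer_mid w []
timer_mid d [(331.2, 184.6, 0.51), (268.7, 210.5, 0.25)]
timer_mid s [(392.4, 203.8, 0.85)]
eye [299.56257381 240.92943142] [318.46286378 310.07083289]
trailL [291.77538466 251.1085991 ] [353.84215713 300.31441115]
trailR [315.3682492 235.3209434] [281.47997933 300.5072421 ]
diff riser-things region 8.678333333333333 timer 22.9472
```

```bash
python3 -c "
from h import *
print(env.close_job())"
```

```text
the job is handed in; nothing more can be done
None
```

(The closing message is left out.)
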